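Flip the status flag of the purple-capped sample rack

ROBOT

A 6-joint arm with a two-finger parallel gripper is mounted at the origin on the work surface. World frame = base frame: x ahead of the robot, y to its left, z up, the work surface at z = 0. Lengths are in m, angles in rad, forces in N, time in s.
With the tool pointing down it reaches from about 0.15 to 0.775 m from the base axis. Payload 6.1 kg.
Tool frame: the origin (TCP) lies midway between the tips of the shut fingers; the grasp point (between the pads) lies 19 mm behind it; z points along the fingers, y is the line along which they close (so a half turn about z gives the same grasp; the last joint's range is limited). The gripper opens to 85 mm and grips with 20 to 120 N. Pads are 22 mm wide; open, the fingers measure 114 mm over their backs; the gripper's body (76 mm by 85 mm) begins 54 mm behind the grasp point. The pads swing forward as they close: fully open they stand 13 mm farther back than shut.
Start: joints at [0, 0.126, -0.04, 1.405, 0, 1.571], TCP at [0.525, -0, 0.231] pointing down, gripper open.
Joint ranges: [-2.72, 2.72], [-0.95, 1.95], [-1.27, 1.35], [-1.78, 2.02], [-1.46, 1.47], [-3.14, 3.14]. Speed limits (rad/s): [2.39, 2.39, 3.01, 3.14, 3.14, 3.14].

INTERFACE

Orientations are given as a unit quaternion [w, x, y, z].
In Python, from plant import env gives the robot as it stands. The module is installed in compiled form; this text tells all that it offers.
- The arm moves only by the tool drive_tool, never from a script. Its arguments are lists of equal length, an entry for each row: "translation": the shift along the world's x, y, z in mm, a list of three; "dr": the turn, a rotation vector about the world's x, y, z in rad, a list of three; "hand": the finger opening in mm, from 0 to 85.4. In form: {"translation": [[tx, ty, tz], ...], "dr": [[wx, wy, wz], ...], "hand": [hand, ...]}. A call has 1 to 10 rows; each row shifts and turns the commanded pose from where the row before left it; what a row does not reach is not made up. A row lasts 1/10 s, in which the tool goes at most 50 mm and 8.59 degrees, less where a joint would pass 70% of its speed; a pose out of reach is approached as far as the arm can. A call is refused whole if a number of a shift passes 50 or a number of a turn 0.15, either way. A call with a gripper value outside its range is refused whole. The fingers move at their own pace and stop on an object; "grip_force" is the grip in N (left out, the last holds). Time passes only in rows, so rows that do not move let the fingers close. It gives the time, the measured TCP pose, the force, the opening and the grip force at its end, in the units of the state.
- env.get_state(): the state, without advancing time (a new reading comes with each control period).
- env.camera(name): name is "scene" or "side" or "wrist"; returns a dict with "pixels" (384x512x3 uint8, red, green, blue), "intrinsics" (3x3 intrinsics, pixels), "distortion" ([k1, k2, p1, p2, k3] as OpenCV has them; the pictures are not rectified), "position" and "attitude" of the camera in the world. Camera axes: x right, y down, z forward; pixel columns grow to the right and rows downward; lengths in m; the calibration is good to about 2 mm. A picture is of the moment at which its call begins. There is no depth.
- env.close_job(): hands the job in; it is judged then, once.
The state is a dict: "time_s": time; "q": joint angles; "joint_vel": joint speeds; "effort": joint torques, N m; "position": TCP position; "tcp_rot": TCP orientation; "ft_force": force on the tool from outside, world axes, zero at the start; "moment": the same for the moment, N m; "grip_width": finger opening in m; "grasp_force": force on a finger pad.
Only numpy, scipy, OpenCV 4.12 (cv2) and the standard library are available. Lean on these libraries where they do the work, as an engineer would, in place of code of your own. Each camera call takes 0.05 s, during which the arm holds its last target. There are 200 camera calls.

TASK

The purple-capped samples are cleared: turn that rack's status flag right over its pivot so that it lies flat with its green face up. Only press and push it gently with the fingertips, without gripping it, for instance press the black tab to raise the flag, push it over and press it flat. Leave the red-capped rack's flag as it is, do not move the loose things on the bench, and finish clear of everything.

Things in the scene. Friction and masses are not known exactly. Their poses are not given: they have to be found in the camera images.
- rack_purple: Fixed steel rack: five purple-capped tubes beside a flip-over status flag. Origin on the work surface straight below the middle of the flag's pivot; z up; the pivot runs along y. Tube row on the +y side, middle 98 mm from the origin, 150 mm long (x), 40 mm wide, caps 110 mm high. Base plate under the flag 170 x 96 mm, 8 mm thick.
- flag_purple (a joint): Angle of the flag of the rack with the purple-capped tubes, rad. 0: its plate (66 x 66 x 4 mm) lies level on the rack's +x side of the pivot, yellow face up; 1.57: upright; 3.14 (stop): level on the -x side, green face up. Stiff friction hinge (about 0.03 N m): it stays where it is left. Starts at 0 to 0.12.
- flag_purple_pivot (a point): Middle of that flag's pivot axis, 75 mm above the surface; fixed. Two cheeks (6 mm thick, 18 mm along x, 85 mm high) hold the axle at y = +-41 mm from here; four rest pins 8 mm thick, 73 mm high, stand at x = +-62, y = +-28 mm. The rest of the space under flag and tab is empty down to the base plate.
- flag_purple_tab (a point): On the black thumb tab, the flag's short tail: 50 mm wide, 4 mm thick, reaching 32 mm from the pivot on the side opposite the plate, in one plane with it. This point: mid thickness, 22 mm from the pivot. Pressing it down 15 mm raises the plate some 45 degrees.
- flag_purple_edge (a point): Middle of the free edge of the plate, 71 mm from the pivot, mid thickness.
- rack_red: Fixed steel rack: five red-capped tubes beside a flip-over status flag. Origin on the work surface straight below the middle of the flag's pivot; z up; the pivot runs along y. Tube row on the +y side, middle 98 mm from the origin, 150 mm long (x), 40 mm wide, caps 110 mm high. Base plate under the flag 170 x 96 mm, 8 mm thick.
- flag_red (a joint): Angle of the flag of the rack with the red-capped tubes, rad. 0: its plate (66 x 66 x 4 mm) lies level on the rack's +x side of the pivot, yellow face up; 1.57: upright; 3.14 (stop): level on the -x side, green face up. Stiff friction hinge (about 0.03 N m): it stays where it is left. Starts at 0 to 0.12.
- flag_red_pivot (a point): Middle of that flag's pivot axis, 75 mm above the surface; fixed. Two cheeks (6 mm thick, 18 mm along x, 85 mm high) hold the axle at y = +-41 mm from here; four rest pins 8 mm thick, 73 mm high, stand at x = +-62, y = +-28 mm. The rest of the space under flag and tab is empty down to the base plate.
- flag_red_tab (a point): On the black thumb tab, the flag's short tail: 50 mm wide, 4 mm thick, reaching 32 mm from the pivot on the side opposite the plate, in one plane with it. This point: mid thickness, 22 mm from the pivot. Pressing it down 15 mm raises the plate some 45 degrees.
- flag_red_edge (a point): Middle of the free edge of the plate, 71 mm from the pivot, mid thickness.
- dropper: Small green dropper bottle with white cap, standing loose between the racks, 32 mm across, 75 mm high; origin at the centre of its underside. A bystander.
- loose_tube: Red-capped sample tube lying loose on the bench, about 101 mm long along its x axis, 17 mm thick; origin on its underside about mid length. A bystander.
- pipette: White and blue hand pipette lying loose at the far side of the bench, about 265 mm long along its x axis, 24 mm wide, 22 mm high; origin on its underside about mid length. A bystander.
There are look-alikes about, which are no part of the job. Leave any blue look-alike of the rack_red alone.

How it is judged:
By the outcome, as a careful person would: the job done as asked, in the order asked, and still so for the second after the job is handed in, with the robot touching nothing.
It also fails if it takes over 56 s, if anything falls off the work surface, if the arm or the gripper's body presses on something with over 40 N, if the wrist force passes 120 N, or if a joint passes its speed limit or range.

## Working session

There is one attempt and no reset: what is moved stays moved. The work goes in short steps, Python scripts to look and compute and a tool call to move; the robot and the scene stay as the last step left them, time stands still between calls to the robot, and variables do not carry over. Pictures are saved under pics/ and viewed, at most 10 in all, crops included, and the job is handed in when it is done.

Besides the shell and the picture viewer there is one more tool, called as name(argument=value, ...) on one line, values as JSON. drive_tool: Moves the arm, as the interface text tells. Its arguments: {"type":"object","properties":{"translation":{"type":"array","items":{"type":"array","items":{"type":"number"}}},"dr":{"type":"array","items":{"type":"array","items":{"type":"number"}}},"hand":{"type":"array","items":{"type":"number"}},"grip_force":{"type":"number"}},"required":["translation","dr","hand"]}

```bash
mkdir -p pics; cat > h.py <<'E'
import cv2,numpy as np,json
from plant import env
def snap(n,f):
    c=env.camera(n); cv2.imwrite(f'pics/{f}.png',c['pixels'][:,:,::-1])
    np.savez(f'pics/{f}.npz',**{k:np.array(c[k]) for k in c}); return c
E
python3 - <<'E'
from h import *
a=snap('scene','s0');b=snap('side','d0')
for c in(a,b): print(c['position'],c['attitude'],c['intrinsics'],c['distortion'])
im=np.vstack([a['pixels'],b['pixels']])[:,:,::-1]
im=np.hstack([cv2.resize(a['pixels'],(400,300)),cv2.resize(b['pixels'],(400,300))])
E
```

```text
[ 0.8854093  -0.41569453  0.76865289] [-0.31120526  0.88071829  0.33763939 -0.11613024] [[431.92115238   0.         255.53506601]
 [  0.         431.92115238 200.52224915]
 [  0.           0.           1.        ]] [-0.1241956  0.         0.         0.         0.       ]
[ 0.46424227 -0.95196353  0.90496343] [-0.41875608  0.90717581 -0.03941252  0.01104759] [[491.9453115    0.         250.58480368]
 [  0.         491.9453115  189.80272244]
 [  0.           0.           1.        ]] [-0.16409523  0.          0.          0.          0.        ]
```

View pics/s0.png

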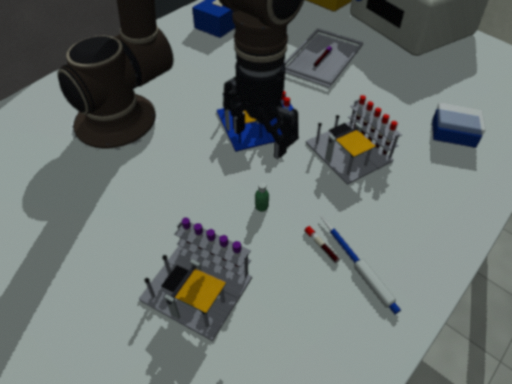

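View pics/d0.png

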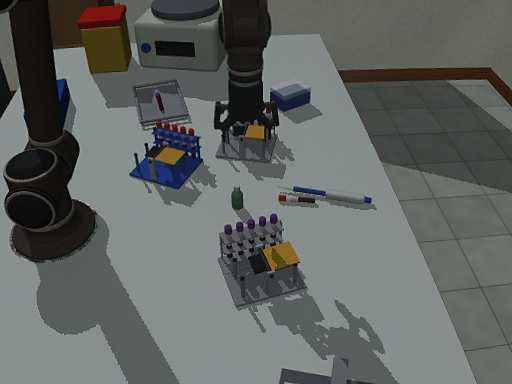

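Scene picture: the purple rack's flag is at (200,290). The red rack's flag is at (355,142), and a blue look-alike base with a flag is at (248,120). In the side picture the purple flag is at (282,256), the red at (255,132) and the blue at (170,155). I choose the one with purple caps and check it in a close crop.

```bash
python3 - <<'E'
import cv2,numpy as np
a=cv2.imread('pics/s0.png')[205:345,130:260];b=cv2.imread('pics/d0.png')[205:315,210:310]
f=lambda i,k:cv2.resize(i,None,fx=k,fy=k,interpolation=cv2.INTER_CUBIC)
a=f(a,4);b=f(b,4);print(a.shape,b.shape)
h=np.zeros((560,800,3),np.uint8);h[:a.shape[0],:400]=a[:,:400];h[:b.shape[0],400:]=b
cv2.imwrite('pics/c0.png',np.hstack([a,np.zeros((560,0,3),np.uint8)]));cv2.imwrite('pics/c1.png',b)
x=np.zeros((560,280,3),np.uint8)
cv2.imwrite('pics/c.png',h if 0 else np.hstack([cv2.resize(a,(390,420)),cv2.resize(b,(400,440))[:420]]))
E
```

```text
(560, 520, 3) (440, 400, 3)
```

View pics/c0.png

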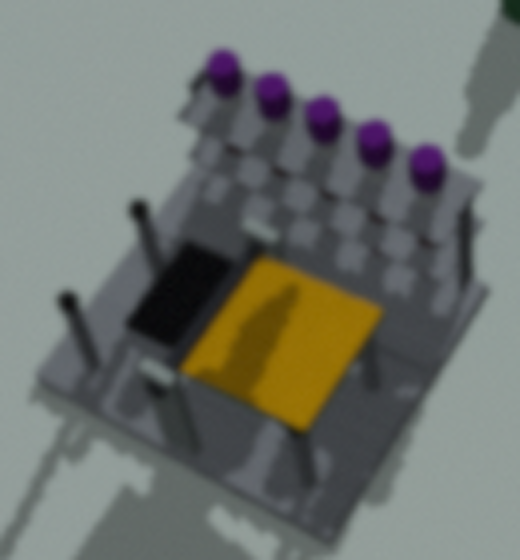

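View pics/c1.png

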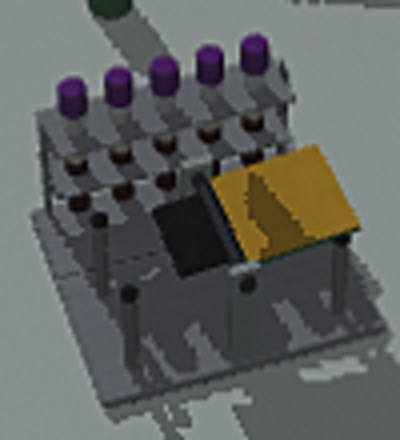

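Both crops show the purple-capped rack with its yellow face up. In c0 the plate corners are (383,312), (305,430), (182,372) and (262,257), the tab corners (188,243) and (130,325), and the pins (139,207) and (67,299). I'll fit the pose to these points.

```bash
cat > fit.py <<'E'
import cv2,numpy as np
from scipy.optimize import least_squares
from scipy.spatial.transform import Rotation as R
def proj(P,f):
    c=np.load(f'pics/{f}.npz'); q=c['attitude']; M=R.from_quat(np.r_[q[1:],q[0]]).as_matrix().T
    return cv2.projectPoints(P,cv2.Rodrigues(M)[0],-M@c['position'],c['intrinsics'],c['distortion'])[0][:,0]
def model(p):
    x,y,w,t=p; fl=lambda u,v,n=2:[u*np.cos(t)-n*np.sin(t),v,75+u*np.sin(t)+n*np.cos(t)]
    L=np.array([[-62,28,73],[-62,-28,73],fl(71,33),fl(71,-33),fl(5,33),fl(5,-33),fl(-32,25),fl(-32,-25),[0,98,110]])/1000
    return R.from_euler('z',w).apply(L)+[x,y,0]
S=np.array([[139,207],[67,299],[383,312],[305,430],[262,257],[182,372],[188,243],[130,325],[323,104]])/4+[130,205]
D=np.array([[99,219],[129,294],[318,146],[360,228],[212,180],[246,262],[153,210],[182,277],[164,60]])/4+[210,205]
E
python3 - <<'E'
from fit import *
r=lambda p:np.r_[(proj(model(p),'s0')-S).ravel(),(proj(model(p),'d0')-D).ravel()]
for w in(0,.3,-.3):
    s=least_squares(r,[.5,-.3,w,.05],loss='soft_l1');print(s.x,s.cost)
print(r(s.x).reshape(-1,2).round(1).tolist())
# other things: approximate floor/height points
c=np.load('pics/s0.npz')
E
```

```text
[ 0.54568492 -0.22617375  0.23467414  0.09328003] 10.779057094375348
[ 0.54568492 -0.22617375  0.23467414  0.09328   ] 10.779057094377237
[ 0.54568492 -0.22617376  0.23467404  0.09328098] 10.779057094666019
[[-0.6, 0.4], [-0.5, 0.5], [-0.0, -0.1], [-0.4, 0.7], [-0.5, -0.3], [-1.0, -0.3], [-0.8, -0.9], [-2.0, -0.3], [-0.5, 1.2], [0.6, -1.1], [0.5, -1.5], [0.2, -1.4], [0.6, -1.5], [-0.3, -1.3], [1.1, -0.7], [0.2, -1.4], [-0.0, -2.0], [0.6, 0.1]]
```

Purple rack: origin (0.546, -0.226), yaw 0.235, flag at about 0.09 rad. The residuals are about 1 px. Moving above the tab with the fingers shut.

drive_tool(translation=[[0,-25,0],[0,-25,0],[0,-25,0],[0,-25,0],[0,-25,0],[0,-25,0],[0,-25,0],[0,-25,0],[-2,-31,0],[0,0,0]], dr=[[0,0,0.025],[0,0,0.025],[0,0,0.025],[0,0,0.025],[0,0,0.025],[0,0,0.025],[0,0,0.025],[0,0,0.03],[0,0,0.03],[0,0,0]], hand=[0,0,0,0,0,0,0,0,0,0], grip_force=20)

```text
time_s: 1.1
position: [0.5225, -0.2337, 0.2304]
tcp_rot: [-0.0, 0.621, 0.784, -0.001]
ft_force: [-0.5, 0.3, -0.0]
grip_width: 0.0001
grasp_force: 0.0
```

```bash
python3 - <<'E'
from h import *
s=env.get_state();print(s['time_s'],s['position'],s['tcp_rot'],s['ft_force'],s['grip_width'])
from scipy.spatial.transform import Rotation as R
q=s['tcp_rot'];print(R.from_quat(np.r_[q[1:],q[0]]).as_matrix().round(3))
c=snap('wrist','w1')
from fit import *
p=[.5457,-.2262,.2347,.093];P=model(p)
im=cv2.imread('pics/w1.png')
for u in proj(P,'w1'): cv2.circle(im,tuple(int(v) for v in u),3,(0,255,0),1)
cv2.imwrite('pics/w1o.png',im)
E
```

```text
1.1 [ 0.5225206  -0.23374944  0.2303777 ] [-3.83041197e-04  6.20532909e-01  7.84180109e-01 -5.64685501e-04] [-0.46202858  0.28586342 -0.00331387] 9.058924842645939e-05
[[-0.23   0.973 -0.001]
 [ 0.973  0.23  -0.   ]
 [-0.    -0.001 -1.   ]]
```

View pics/w1o.png

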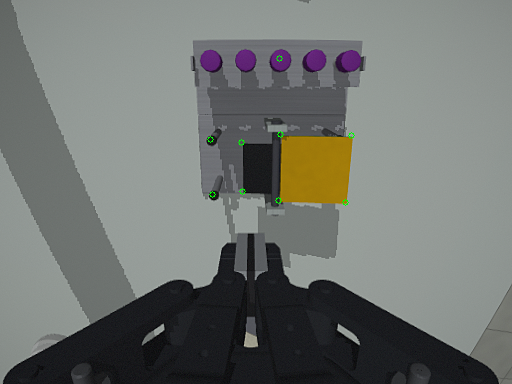

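The projected model matches the picture to about 3 px: tab at (258,167), plate at (315,170). I'll turn the tool 90° so that the wide knuckles lie along the pivot, then come down.

drive_tool(translation=[[0,0,0],[0,0,0],[0,0,0],[0,0,0],[0,0,0],[0,0,0],[0,0,0],[0,0,0],[0,0,0],[0,0,0]], dr=[[0,0,0.13],[0,0,0.13],[0,0,0.13],[0,0,0.13],[0,0,0.13],[0,0,0.13],[0,0,0.13],[0,0,0.13],[0,0,0.13],[0,0,0.13]], hand=[0,0,0,0,0,0,0,0,0,0])

```text
time_s: 2.15
position: [0.523, -0.2298, 0.2311]
tcp_rot: [-0.0, 0.015, 1.0, 0.0]
ft_force: [0.6, -0.1, -0.1]
grip_width: -0.0001
grasp_force: 0.0
```

drive_tool(translation=[[3,-5,0],[0,0,0],[0,0,0],[0,0,-30],[0,0,-30],[0,0,-30],[0,0,-20],[0,0,-10],[0,0,0]], dr=[[0,0,0.13],[0,0,0.13],[0,0,0.01],[0,0,0],[0,0,0],[0,0,0],[0,0,0],[0,0,0],[0,0,0]], hand=[0,0,0,0,0,0,0,0,0])

```text
time_s: 3.05
position: [0.5252, -0.2351, 0.11]
tcp_rot: [-0.001, -0.116, 0.993, 0.001]
ft_force: [0.3, 0.2, -0.1]
grip_width: 0.0001
grasp_force: 0.0
```

```bash
python3 - <<'E'
from h import *
s=env.get_state();print(s['time_s'],s['position'],s['tcp_rot'],s['q'],s['ft_force'])
w=snap('wrist','w2');d=snap('scene','s2')
im=np.hstack([w['pixels'][60:384,90:440],cv2.resize(d['pixels'][150:350,100:300],(400,400))[:324]])[:,:,::-1]
cv2.imwrite('pics/m2.png',im)
E
```

```text
3.05 [ 0.52519743 -0.23513026  0.11003654] [-1.11528739e-03 -1.16301106e-01  9.93213102e-01  7.37238317e-04] [-4.21002458e-01  2.48106106e-01 -1.57561251e-01  1.16779994e+00
  1.24350137e-04 -6.54132624e-01] [ 0.27330179  0.21002648 -0.05084068]
```

View pics/m2.png

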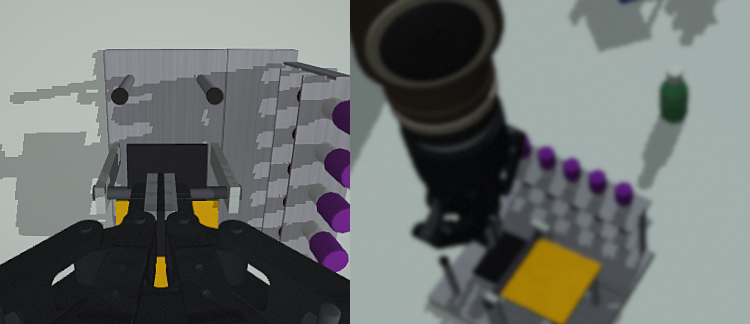

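drive_tool(translation=[[1,-6,-10],[0,0,-15],[0,0,-8],[0,0,-4],[0,0,-4],[0,0,-4],[0,0,-4],[0,0,-1],[0,0,0]], dr=[[0,0,0],[0,0,0],[0,0,0],[0,0,0],[0,0,0],[0,0,0],[0,0,0],[0,0,0],[0,0,0]], hand=[0,0,0,0,0,0,0,0,0])

```text
time_s: 4.05
position: [0.5267, -0.2421, 0.061]
tcp_rot: [-0.0, -0.117, 0.993, -0.0]
ft_force: [-0.6, -0.0, 0.7]
grip_width: -0.0
grasp_force: 0.4
```

```bash
python3 - <<'E'
from h import *
s=env.get_state();print(s['time_s'],s['position'],s['ft_force'],s['moment'])
w=snap('side','d3');d=snap('scene','s3')
f=lambda i:cv2.resize(i,(400,400))
im=np.hstack([f(w['pixels'][180:320,200:340]),f(d['pixels'][200:350,120:270])])[:,:,::-1]
cv2.imwrite('pics/m3.png',im)
E
```

```text
4.05 [ 0.5267272  -0.24206191  0.06100225] [-0.6479438  -0.01609028  0.67290579] [-0.15078424  0.11280278  0.00385137]
```

View pics/m3.png

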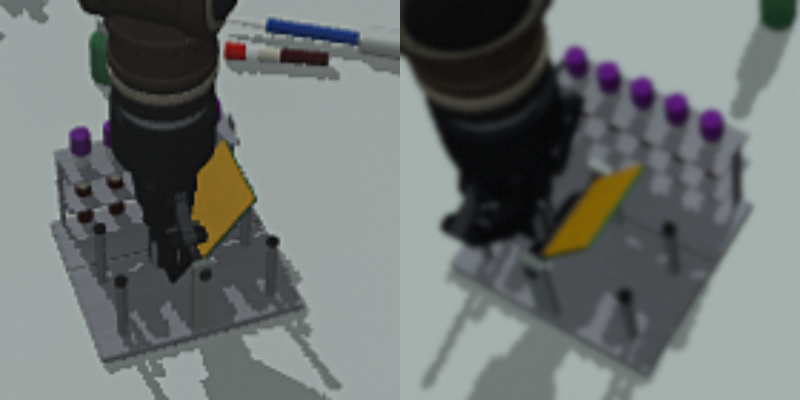

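The plate stands at about 55°, green edge visible, and the tip force is only 0.7 N. Next: up, over to the +x side, down behind the plate.

drive_tool(translation=[[0,0,20],[0,0,40],[0,0,40],[0,0,40],[27,6,0],[27,6,0],[27,7,0],[28,7,0],[0,0,0]], dr=[[0,0,0],[0,0,0],[0,0,0],[0,0,0],[0,0,0],[0,0,0],[0,0,0],[0,0,0],[0,0,0]], hand=[0,0,0,0,0,0,0,0,0])

```text
time_s: 5.05
position: [0.6385, -0.2147, 0.1994]
tcp_rot: [-0.0, -0.118, 0.993, 0.001]
ft_force: [-0.4, -0.2, -0.5]
grip_width: -0.0
grasp_force: 0.0
```

drive_tool(translation=[[0,0,-40],[0,0,-40],[0,0,-20],[0,0,0],[-10,-2,0],[-10,-3,0],[-10,-2,0],[-10,-2,0],[0,0,0]], dr=[[0,0,0],[0,0,0],[0,0,0],[0,0,0],[0,0,0],[0,0,0],[0,0,0],[0,0,0],[0,0,0]], hand=[0,0,0,0,0,0,0,0,0])

```text
time_s: 5.95
position: [0.5949, -0.2256, 0.1027]
tcp_rot: [0.001, -0.116, 0.993, -0.0]
ft_force: [-0.7, -0.2, -0.2]
grip_width: 0.0002
grasp_force: 0.0
```

drive_tool(translation=[[-10,-2,0],[-10,-3,0],[-10,-2,0],[-10,-2,0],[-10,-3,0],[0,0,0]], dr=[[0,0,0],[0,0,0],[0,0,0],[0,0,0],[0,0,0],[0,0,0]], hand=[0,0,0,0,0,0])

```text
time_s: 6.55
position: [0.5448, -0.2373, 0.1018]
tcp_rot: [-0.0, -0.116, 0.993, -0.0]
ft_force: [-0.1, 0.6, 0.4]
grip_width: 0.0
grasp_force: 0.3
```

```bash
python3 - <<'E'
from h import *
s=env.get_state();print(s['time_s'],s['position'],s['ft_force'],s['moment'])
d=s['position'][:2]-np.array([.5457,-.2262]);print(d@[.9726,.2325],d@[-.2325,.9726])
w=snap('side','d4');d=snap('scene','s4')
f=lambda i:cv2.resize(i,(400,400))
im=np.hstack([f(w['pixels'][180:320,200:340]),f(d['pixels'][200:350,120:270])])[:,:,::-1]
cv2.imwrite('pics/m4.png',im)
E
```

```text
6.55 [ 0.54482123 -0.23727971  0.10180216] [-0.06490586  0.60050358  0.39071562] [-0.03824555 -0.00825671  0.00075186]
-0.0034307276867210725 -0.01057180694224116
```

View pics/m4.png

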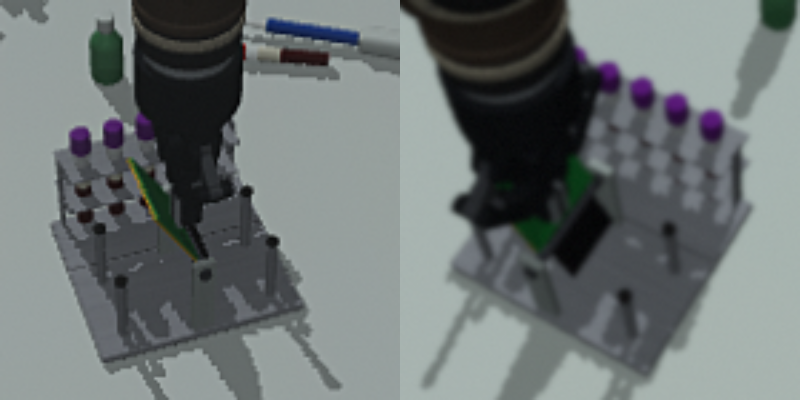

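The flag is past upright, about 120°, green face toward the tool. Following it down and pressing it flat.

drive_tool(translation=[[-10,-2,0],[-10,-3,0],[-8,-2,-5],[-8,-2,-5],[-6,-1,-5],[0,0,-4],[0,0,-4],[0,0,-2],[0,0,0]], dr=[[0,0,0],[0,0,0],[0,0,0],[0,0,0],[0,0,0],[0,0,0],[0,0,0],[0,0,0],[0,0,0]], hand=[0,0,0,0,0,0,0,0,0])

```text
time_s: 7.55
position: [0.5037, -0.2471, 0.0769]
tcp_rot: [-0.0, -0.117, 0.993, -0.0]
ft_force: [-4.2, 0.7, 7.9]
grip_width: -0.0001
grasp_force: 3.5
```

drive_tool(translation=[[0,0,-1],[0,0,0],[0,0,0]], dr=[[0,0,0],[0,0,0],[0,0,0]], hand=[0,0,0])

```text
time_s: 7.85
position: [0.5038, -0.2471, 0.0767]
tcp_rot: [-0.0, -0.117, 0.993, -0.0]
ft_force: [-6.3, 1.2, 12.4]
grip_width: -0.0
grasp_force: 6.3
```

It is seated on the stop at 12 N, with the tip at 77 mm. Retracting.

drive_tool(translation=[[0,0,10],[0,0,30],[0,0,40],[0,0,40],[0,0,40],[-40,0,0],[-40,0,0],[-40,0,0],[0,0,0],[0,0,0]], dr=[[0,0,0],[0,0,0],[0,0,0],[0,0,0],[0,0,0],[0,0,0],[0,0,0],[0,0,0],[0,0,0],[0,0,0]], hand=[0,0,0,0,0,0,0,0,0,0])

```text
time_s: 8.85
position: [0.3839, -0.2472, 0.236]
tcp_rot: [0.001, -0.116, 0.993, -0.0]
ft_force: [-0.7, -0.2, -0.2]
grip_width: -0.0003
grasp_force: 0.0
```

```bash
python3 - <<'E'
from h import *
s=env.get_state();print(s['time_s'],s['position'],s['ft_force'])
w=snap('side','d5');d=snap('scene','s5')
f=lambda i:cv2.resize(i,(400,400))
im=np.hstack([f(w['pixels'][100:320,170:390]),f(d['pixels'][180:350,100:270])])[:,:,::-1]
from fit import *
cv2.imwrite('pics/m5.png',im)
P=model([.5457,-.2262,.2347,np.pi])
P=R.from_euler('z',.2347).apply(np.array([[-71,33,77],[-71,-33,77],[-5,33,77],[-5,-33,77]])/1000)+[.5457,-.2262,0]
print((proj(P,'d5')-[170,100])*400/220)
E
```

```text
8.85 [ 0.38389249 -0.2471636   0.23598995] [-0.74779907 -0.23996957 -0.1726858 ]
[[110.52399738 285.17435674]
 [126.27938132 324.70130043]
 [161.16719057 272.49865829]
 [178.87166175 310.9415333 ]]
```

View pics/m5.png

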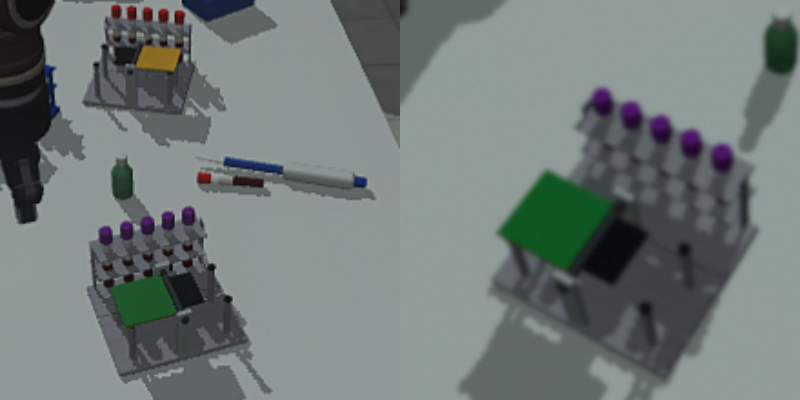

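The purple flag lies flat on its pins, green face up: corners at (110,285), (126,325) and (178,313), matching the predicted level pose. The red flag is still yellow, the loose things are where they were, and the arm is clear.

```bash
python3 -c "
from plant import env
print(env.close_job())"
```

```text
the job is handed in; nothing more can be done
None
```

The purple rack's flag is turned over and lies flat with its green face up; the red rack's flag and the loose items are untouched, the arm is clear, and the job was handed in at about 9 s.

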